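# Sweep up the offcuts, then open the safety-capped finish bottle

### The arm

A 7-joint arm with a two-finger parallel gripper is mounted at the origin on the work surface. World frame = base frame: x ahead of the robot, y to its left, z up, the work surface at z = 0. Lengths are in m, angles in rad, forces in N, time in s.
With the tool pointing down it reaches from about 0.4 to 0.85 m from the base axis. Payload 10.4 kg.
Tool frame: the origin (TCP) lies at the very end of the fingers, on their centre line; the grasp point (between the pads) lies 19 mm behind it (manip.grip_depth is the distance from the TCP to the grasp point, in m); z points along the fingers, y is the direction in which the jaws open and shut (so a half turn about z gives the same grasp; the last joint's range is limited). The gripper opens to 85 mm and grips with 20 to 120 N. Pads are 22 mm wide; open, the fingers measure 114 mm over their backs; the gripper's body (76 mm by 85 mm) begins 54 mm behind the grasp point. The pads swing forward as they close: fully open they stand 13 mm farther back than shut.
Start: joints at [-1.15, 0.332, -0.065, 1.46, 0.022, 1.35, -0.088], TCP at [0.268, 0.564, 0.231] pointing down, gripper open.
Joint ranges: [-2.6, 2.6], [-0.5, 2.12], [-1.47, 1.34], [0.16, 2.42], [-1.27, 4.41], [0.06, 2.06], [-2.6, 2.6]. Speed limits (rad/s): [2.22, 2.22, 2.79, 2.79, 3.14, 3.14, 3.14].

### API

Orientations are given as a unit quaternion [x, y, z, w].
In Python, from rig import readout, vision, finish_job, manip gives the robot as it stands. The module is installed in compiled form; this text tells all that it offers.
- The arm moves only by the shell command python3 -m handwheel 'ROWS' [FORCE]. ROWS is JSON, a list of rows, each an object with "dp": the shift along the tool's x, y, z normalised to -1 to 1, where 1 is 250 mm, a list of three; "turn": the turn about the tool's z normalised to -1 to 1, where 1 is 90 degrees; "hand": the finger opening in mm, from 0 to 85.4. In form: [{"dp": [dx, dy, dz], "turn": turn, "hand": hand}, ...]. A call has 1 to 10 rows; each row shifts and turns the commanded pose from where the row before left it, along the tool's axes as they then stand; what a row does not reach is not made up. A row lasts 1/12 s, in which the tool goes at most 41.7 mm and 7.16 degrees, less where a joint would pass 70% of its speed; a pose out of reach is approached as far as the arm can. A call with a number of a shift or a turn outside -1 to 1 is refused whole. A call with a gripper value outside its range is refused whole. The fingers move at their own pace and stop on an object; FORCE is the grip in N (left out, the last holds). Time passes only in rows, so rows that do not move let the fingers close. It gives the time, the measured TCP pose, the force and the opening at its end, in the units of the state.
- readout.sense(): the state, without advancing time (a new reading comes with each control period).
- vision.capture(name): name is "scene" or "top"; returns (picture, depth): 480x640x3 uint8, blue, green, red; 480x640 float32, m along the optical axis (not along the pixel's ray), 0 where there is no reading.
- vision.camera_model(name): a dict with "fx", "fy", "cx", "cy" (pixels), "k1" (the pictures are not rectified: a ray, as slopes to the right and down, at radius r is drawn at 1 + k1 r^2 times it, then the intrinsics apply), "R" (3x3) and "t" (3): a world point X has camera coordinates R X + t. Camera axes: x right, y down, z forward; pixel columns grow to the right and rows downward; lengths in m; the calibration is good to about 2 mm. A picture is of the moment at which its call begins. camera_model takes no time and is no camera call.
- finish_job(): hands the job in, once; it reports no verdict.
The state is a dict: "t": time; "qpos": joint angles; "dq": joint speeds; "joint_efforts": joint torques, N m; "tool_pos": TCP position; "tcp_rot": TCP orientation; "force": force on the tool from outside, world axes, zero at the start; "moment": the same for the moment, N m; "width": finger opening in m.
Only numpy, scipy, OpenCV 4.12 (cv2) and the standard library are available. Lean on these libraries where they do the work, as an engineer would, in place of code of your own. Each camera call takes 0.05 s, during which the arm holds its last target. There are 200 camera calls.

### The job

Get the bench ready for finishing: take the orange sweep by its handle, push all three wooden offcuts with it fully inside the three-sided scrap bay, and let go of the sweep so that it stands upright on the bench. Then open the amber bottle: press its white push-and-turn safety cap down, turn it anticlockwise until it is free, lift it straight up and finish while still holding it in the gripper, level and still, about 8 cm above the mouth of the bottle. Move the offcuts only with the sweep, and leave everything else on the bench where it is.

Things in the scene. Friction and masses are not known exactly. Their poses are not given: they have to be found in the camera images.
- bottle: amber finish bottle (diameter 74 mm) standing in a square wooden block (100 x 100 x 30 mm) that is screwed to the bench: neither moves. Origin: centre of the block's underside, on the bench; z up along the bottle's axis. The shoulder under the cap is 89 mm above the bench, the cap's lower rim is at 102 mm and its top at 132 mm when locked.
- bottle_mouth (a point): centre of the bottle's mouth, top of the glass neck, 119 mm above the bench (hidden inside the cap at first)
- cap: white push-and-turn cap with red ribs and a red disc on top, 48 mm in diameter (twelve flat sides), 30 mm tall, 30 g, loose but locked on the neck by three inner lugs, with 1 to 2 mm of play. Origin: centre of its lower rim; z up. Unpressed it turns only about 5 degrees either way. Grip its sides from above at any yaw, fingertips about 23 mm below its top.
- cap_top (a point): centre of the cap's top face, 30 mm above its origin. To open: press the cap down by 5 to 7 mm (it bottoms at 7), turn it anticlockwise seen from above by 0.77 rad (44 degrees; free to lift from 0.60 to 0.93 rad, where a stop ends the turn), then lift straight up: the lugs leave the neck 11 mm above the rest height.
- spring_plug (a joint): spring-loaded plug in the bottle's mouth that holds the cap up: 0 when the cap is up, 0.007 m when the cap is pressed fully down. Pressing takes 5 N at the start and 11 N at the bottom.
- bay: scrap bay fixed to the bench: three light wooden walls 40 mm tall, 8 mm thick, on a blue sheet. Inside 200 mm (its x) by 120 mm (its y). Origin: centre of the inside, on the bench. Back wall's inner face at y = -0.06, open mouth at y = +0.06; the offcuts start before the mouth, centres at y = 0.12 to 0.19, x within 0.045. At yaw 0 its axes lie along the world's.
- sweep: orange pusher standing on the bench: blade 150 mm (its x) x 10 mm x 40 mm tall; cheeks at both ends reach 25 mm forward, to y = -0.03; 12 mm high foot behind, to y = +0.025. Wooden handle above the blade, 44 mm (x) by 22 mm (y), from 40 to 116 mm high. 220 g. Origin: underside of the blade's middle. Starts 0.27 to 0.305 from the bay's origin along its y, cheeks roughly towards the bay.
- sweep_handle (a point): grip point on the axis of the sweep's handle, 92 mm above its underside; grip it across its 22 mm (along the sweep's y)
- offcut_block: pale wooden offcut, 28 x 22 x 20 mm, 20 g; origin at the centre of its underside
- offcut_slab: yellow-stained wooden offcut, 26 x 26 x 16 mm, 20 g; origin at the centre of its underside
- offcut_plug: terracotta-coloured round plug standing on end, diameter 24 mm, 20 mm tall, 20 g; origin at the centre of its underside
- glue_jar: bystander: jar with a green lid, 60 mm in diameter, 85 mm tall; it stands in one of the two places where the bottle can be; origin at the centre of its underside
- sanding_block: bystander: cork sanding block 90 x 55 x 30 mm; origin at the centre of its underside
- rivet_tin: bystander: brass-coloured tin with a white lid, diameter 52 mm, 60 mm tall; origin at the centre of its underside
- mug: bystander: blue mug, diameter 76 mm, 90 mm tall; origin at the centre of its underside
- pipe_blank: bystander: wooden blank 60 x 45 x 40 mm; origin at the centre of its underside
- screwdriver: bystander: screwdriver with a red handle lying on the bench; origin under its middle
There are look-alikes about, which are no part of the job. Several things have the shape of the sweep; the one meant has the colours described above.

How it is judged:
On the way, in this order (a step that is already met when the one before it is completed fails the run):
1. all three offcuts are in the scrap bay, the sweep let go and standing on the bench (y of offcut_block in the frame of bay between -0.06 and 0.055 m and x of offcut_block in the frame of bay between -0.1 and 0.1 m and height (world z) of each of offcut_block, offcut_slab, offcut_plug below 0.03 m and y of offcut_slab in the frame of bay between -0.06 and 0.055 m and x of offcut_slab in the frame of bay between -0.1 and 0.1 m and y of offcut_plug in the frame of bay between -0.06 and 0.055 m and x of offcut_plug in the frame of bay between -0.1 and 0.1 m and contact force between the fingers and sweep below 0.1 N and angle between sweep's own z axis and vertical below 0.15 rad and height (world z) of sweep below 0.01 m), for 0.2 s.
2. the cap is pressed down (value of joint spring_plug above 0.0038 m), for 0.1 s.
3. the cap is off, above the bottle's mouth (z of cap in the frame of bottle_mouth above 0.02 m), for 0.1 s.
At the end, for the whole second after the job is handed in: offcut centres at least 5 mm inside the scrap bay, on the bench; sweep standing upright (0.15 rad) on the bench; cap held by the fingers, touching nothing else, lower rim 40 to 150 mm above the bottle mouth, within 30 mm of its axis, level within 0.25 rad, under 20 mm/s (y of offcut_block in the frame of bay between -0.06 and 0.055 m and x of offcut_block in the frame of bay between -0.1 and 0.1 m and height (world z) of each of offcut_block, offcut_slab, offcut_plug below 0.03 m and y of offcut_slab in the frame of bay between -0.06 and 0.055 m and x of offcut_slab in the frame of bay between -0.1 and 0.1 m and y of offcut_plug in the frame of bay between -0.06 and 0.055 m and x of offcut_plug in the frame of bay between -0.1 and 0.1 m and angle between sweep's own z axis and vertical below 0.15 rad and height (world z) of sweep below 0.01 m and z of cap in the frame of bottle_mouth between 0.04 and 0.15 m and horizontal distance between cap and bottle_mouth below 0.03 m and angle between cap's own z axis and vertical below 0.25 rad and linear speed of cap below 0.02 m/s and contact force between the fingers and cap above 1 N and contact force between cap and bottle below 0.1 N); the arm keeps its last pose, push and grip.
It fails at once if a bystander is moved more than 20 mm (screwdriver 30 mm) (distance of any of glue_jar, sanding_block, rivet_tin, mug, pipe_blank from where it was at the start of the episode above 0.02 m or distance of screwdriver from where it was at the start of the episode above 0.03 m).
It fails at once if the robot itself, not the sweep, touches an offcut (contact force between any of the fingers, the arm and offcut_block above 0.3 N or contact force between any of the fingers, the arm and offcut_slab above 0.3 N or contact force between any of the fingers, the arm and offcut_plug above 0.3 N).
It also fails if it takes over 58 s, if anything falls off the work surface, if the arm or the gripper's body presses on something with over 40 N, if the wrist force passes 120 N, or if a joint passes its speed limit or range.

## Working session

There is one attempt and no reset: what is moved stays moved. The work goes in short steps, Python scripts to look and compute and a shell command to move; the robot and the scene stay as the last step left them, time stands still between calls to the robot, and variables do not carry over. Pictures are saved under pics/ and viewed, about 8 in all and at most 12, crops included, and the job is handed in when it is done.

```bash
mkdir -p pics; cat > h.py <<'E'
import numpy as np, cv2, json
from rig import readout, vision
def snap(n,f):
    p,d=vision.capture(n); cv2.imwrite('pics/%s.png'%f,p); np.save('pics/%s.npy'%f,d); return p,d
def ray(n,u,v):
    m=vision.camera_model(n); x=(u-m['cx'])/m['fx']; y=(v-m['cy'])/m['fy']; a,b=x,y
    for _ in range(20):
        s=1+m['k1']*(a*a+b*b); a,b=x/s,y/s
    R=np.array(m['R']);t=np.array(m['t']); return -R.T@t, R.T@np.array([a,b,1.])
def atz(n,u,v,z):
    o,d=ray(n,u,v); return o+d*(z-o[2])/d[2]
def atd(n,f,u,v):
    D=np.load('pics/%s.npy'%f); o,d=ray(n,u,v); return o+d*np.median(D[v-1:v+2,u-1:u+2])
def crop(f,out,x0,y0,x1,y1,s):
    p=cv2.imread('pics/%s.png'%f)[y0:y1,x0:x1]; cv2.imwrite('pics/%s.png'%out,cv2.resize(p,None,fx=s,fy=s,interpolation=cv2.INTER_CUBIC))
E
python3 - <<'E'
from h import *
snap('top','t0');snap('scene','s0')
s=readout.sense();print(s)
for n in('top','scene'):
    o,d=ray(n,320,240);print(n,o,d)
E
```

```text
{'t': 0.1, 'qpos': array([-1.14958852,  0.33283616, -0.06470914,  1.460856  ,  0.02162396,
        1.34990131, -0.08851591]), 'dq': array([ 2.15279136e-04, -2.86336659e-03, -5.81497302e-05,  1.04161068e-05,
       -1.74890587e-04,  2.32303437e-04, -1.41766817e-04]), 'joint_efforts': array([ 1.96177156e-03, -6.26747060e+01,  4.98256367e-02, -3.92426562e+01,
        1.64386304e-02,  6.99146069e-03, -4.00466536e-05]), 'tool_pos': array([0.26822405, 0.56414567, 0.230579  ]), 'tcp_rot': array([ 2.20078815e-01,  9.75481876e-01, -6.43751951e-04, -1.04862307e-04]), 'force': array([-0.25836576, -0.37673845, -0.01046653]), 'moment': array([-0.01514393,  0.01204804, -0.01893179]), 'width': 0.08566878501926577}
top [0.26069149 0.05216438 1.2733453 ] [ 0.21183828 -0.03311286 -0.97699331]
scene [ 1.16929986 -0.53104695  0.84720243] [-0.56447553  0.51765975 -0.64302203]
```

View pics/t0.png

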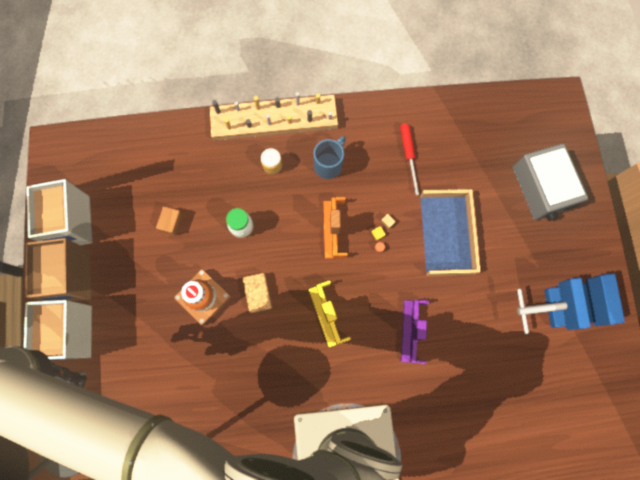

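View pics/s0.png

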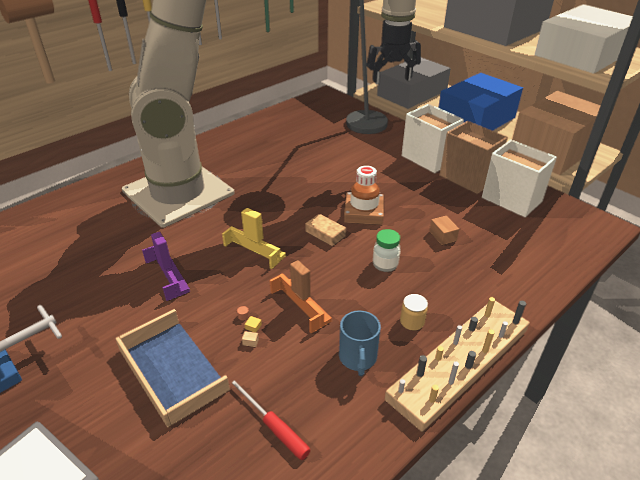

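The top view shows three sweep-shaped things: orange with a wooden handle at (335,228), yellow at (327,315) and purple at (414,331). The orange one fits the description. The bay is at about (450,232), opening left. The offcuts are at (389,221), (378,233) and (380,247). The bottle with the white cap and red disc is at (195,294), and the green-lidded glue jar at (240,222). I'll check the choice in a close crop.

```bash
python3 - <<'E'
from h import *
crop('t0','c0',310,180,490,290,4.4)
crop('t0','c1',165,255,285,330,6)
E
```

```text
(no output)
```

View pics/c0.png

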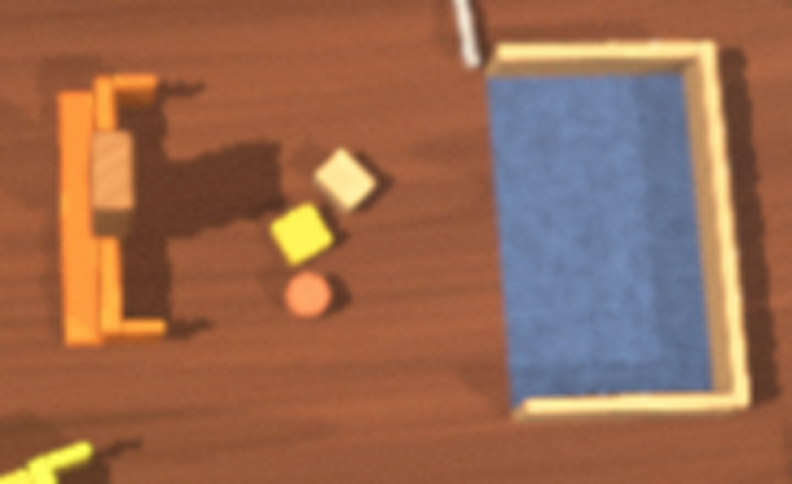

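View pics/c1.png

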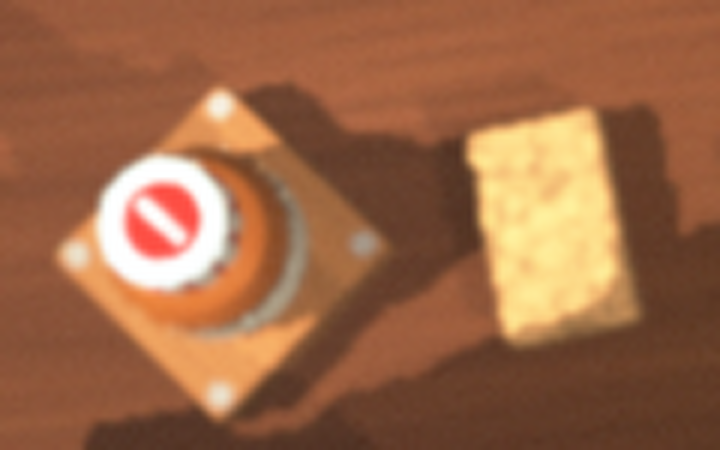

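```bash
python3 - <<'E'
from h import *
np.set_printoptions(precision=4,suppress=True)
P=dict(foot=[(58,93,.012),(66,345,.012)],cheektips=[(157,80,.04),(164,326,.04)],handle=[(92,130,.116),(132,130,.116),(132,210,.116),(93,210,.116)],
bay0=[(488,75,0),(685,74,0),(712,392,0)],baytop=[(497,44,.04),(715,42,.04),(748,408,.04),(526,400,.04),(525,413,.04)],
block=[(346,178,.02)],slab=[(302,233,.016)],plug=[(308,294,.02)])
for k,l in P.items():
    for x,y,z in l:
        u,v=310+(x+.5)/4.4-.5,180+(y+.5)/4.4-.5; print(k,atz('top',u,v,z),atd('top','t0',int(round(u)),int(round(v))))
Q=[('captop',162,221,.132),('screwN',220,104,.03),('screwS',220,396,.03),('screwW',77,254,.03),('screwE',362,243,.03)]
for k,x,y,z in Q:
    u,v=165+(x+.5)/6-.5,255+(y+.5)/6-.5; print(k,atz('top',u,v,z),atd('top','t0',int(round(u)),int(round(v))))
# depth-based cap top & handle top
D=np.load('pics/t0.npy')
for nm,(u0,u1,v0,v1),zl,zh in [('cap',(175,215,275,312),.125,.14),('handle',(325,345,205,235),.108,.124)]:
    A=[]
    for v in range(v0,v1):
        for u in range(u0,u1):
            o,d=ray('top',u,v);X=o+d*D[v,u]
            if zl<X[2]<zh:A.append(X)
    A=np.array(A); print(nm,len(A),A.mean(0),(A.min(0)+A.max(0))/2,A.max(0)-A.min(0), cv2.minAreaRect((A[:,:2]*1000).astype(np.float32)))
E
```

```text
foot [ 0.6371 -0.0084  0.012 ] [ 0.6394 -0.0094  0.0018]
foot [0.4867 0.0026 0.012 ] [0.4886 0.0011 0.0012]
cheektips [ 0.631  -0.0648  0.04  ] [ 0.6421 -0.0676  0.0014]
cheektips [ 0.487  -0.0523  0.04  ] [ 0.4934 -0.0559  0.0007]
handle [ 0.5836 -0.0195  0.116 ] [ 0.6113 -0.0268  0.018 ]
handle [ 0.5815 -0.041   0.116 ] [ 0.6135 -0.0512  0.0017]
handle [ 0.5374 -0.036   0.116 ] [ 0.5655 -0.0458  0.0017]
handle [ 0.5394 -0.0153  0.116 ] [ 0.5429 -0.0166  0.1048]
bay0 [ 0.6268 -0.2668  0.    ] [ 0.6255 -0.2677  0.001 ]
bay0 [ 0.616  -0.3866  0.    ] [ 0.615  -0.3832  0.0081]
bay0 [ 0.4231 -0.37    0.    ] [ 0.4218 -0.367   0.0052]
baytop [ 0.6335 -0.2649  0.04  ] [ 0.6449 -0.2766 -0.0016]
baytop [ 0.6226 -0.3941  0.04  ] [ 0.6349 -0.4085 -0.0003]
baytop [ 0.4068 -0.3759  0.04  ] [ 0.4123 -0.3908  0.0004]
baytop [ 0.4245 -0.2501  0.04  ] [ 0.4246 -0.2517  0.0312]
baytop [ 0.4173 -0.2485  0.04  ] [ 0.4197 -0.2512  0.0304]
block [ 0.5671 -0.1695  0.02  ] [ 0.5675 -0.169   0.0192]
slab [ 0.5379 -0.1403  0.016 ] [ 0.5369 -0.1396  0.0157]
plug [ 0.501  -0.1385  0.02  ] [ 0.5024 -0.14    0.018 ]
captop [0.4181 0.3153 0.132 ] [0.419  0.3144 0.1317]
screwN [0.4785 0.3122 0.03  ] [0.4782 0.3127 0.0306]
screwS [0.3585 0.3187 0.03  ] [0.3574 0.319  0.0316]
screwW [0.4218 0.3748 0.03  ] [0.4215 0.3755 0.0312]
screwE [0.4154 0.2567 0.03  ] [0.4158 0.2568 0.0282]
cap 365 [0.4171 0.3154 0.1313] [0.4174 0.3163 0.1317] [0.0491 0.0492 0.0128] ((417.8863220214844, 315.7280578613281), (48.30412673950195, 47.83224868774414), 42.00160598754883)
handle 161 [ 0.5601 -0.0277  0.1156] [ 0.5613 -0.0277  0.1161] [0.045  0.0231 0.0103] ((561.6654052734375, -27.836475372314453), (19.157407760620117, 45.56922912597656), 83.82060241699219)
```

```bash
cat >> h.py <<'E'
def go(x,y,z,yj):
    "needed shift (tool axes, normalised) and turn to put TCP at x,y,z and jaw axis at yaw yj deg (mod 180)"
    from scipy.spatial.transform import Rotation as Ro
    s=readout.sense(); R=Ro.from_quat(s['tcp_rot']).as_matrix(); p=s['tool_pos']
    ja=np.degrees(np.arctan2(R[1,1],R[0,1])); d=(yj-ja+90)%180-90
    print('t %.2f'%s['t'],'p',p.round(4),'jaw %.2f'%ja,'tilt',R[:2,2].round(3),'w %.4f'%s['width'],'F',s['force'].round(1),'q7 %.2f'%s['qpos'][6])
    print('dp now',(R.T@(np.array([x,y,z])-p)/.25).round(4),'turn',round(-d/90,4))
    a=np.radians(ja+d); X=np.array([np.cos(a+np.pi/2),np.sin(a+np.pi/2),0]);Y=np.array([np.cos(a),np.sin(a),0])
    e=np.array([x,y,z])-p; print('dp after turn',(np.array([e@X,e@Y,-e[2]])/.25).round(4))
E
python3 -m handwheel '[{"dp":[0,0,0],"turn":-0.057,"hand":60},{"dp":[0,0,0],"turn":-0.057,"hand":60},{"dp":[0,0,0],"turn":-0.057,"hand":60},{"dp":[0,0,0],"turn":-0.057,"hand":60}]' 40
python3 -c "
from h import *
go(.5605,-.028,.2,85.1)"
```

```text
t: 0.43
tool_pos: [0.2682, 0.5643, 0.2308]
tcp_rot: [0.041, 0.999, -0.0, -0.0]
force: [-0.2, 0.1, 1.5]
width: 0.0601
t 0.43 p [0.2682 0.5643 0.2308] jaw 85.35 tilt [-0.    -0.001] w 0.0601 F [-0.2  0.1  1.5] q7 0.26
dp now [-1.3574 -2.2664  0.1248] turn 0.0028
dp after turn [-1.3673 -2.2605  0.1233]
```

```bash

python3 -m handwheel '[{"dp":[-0.068,-0.113,0],"turn":0,"hand":60},{"dp":[-0.068,-0.113,0],"turn":0,"hand":60},{"dp":[-0.068,-0.113,0],"turn":0,"hand":60},{"dp":[-0.068,-0.113,0],"turn":0,"hand":60},{"dp":[-0.068,-0.113,0],"turn":0,"hand":60},{"dp":[-0.068,-0.113,0],"turn":0,"hand":60},{"dp":[-0.068,-0.113,0],"turn":0,"hand":60},{"dp":[-0.068,-0.113,0],"turn":0,"hand":60},{"dp":[-0.068,-0.113,0],"turn":0,"hand":60},{"dp":[-0.068,-0.113,0],"turn":0,"hand":60}]' >/dev/null
python3 -m handwheel '[{"dp":[-0.068,-0.113,0],"turn":0,"hand":60},{"dp":[-0.068,-0.113,0],"turn":0,"hand":60},{"dp":[-0.068,-0.113,0],"turn":0,"hand":60},{"dp":[-0.068,-0.113,0],"turn":0,"hand":60},{"dp":[-0.068,-0.113,0],"turn":0,"hand":60},{"dp":[-0.068,-0.113,0],"turn":0,"hand":60},{"dp":[-0.068,-0.113,0],"turn":0,"hand":60},{"dp":[-0.068,-0.113,0],"turn":0,"hand":60},{"dp":[-0.068,-0.113,0],"turn":0,"hand":60},{"dp":[0,0,0],"turn":0,"hand":60}]' >/dev/null
python3 -c "
from h import *
go(.5605,-.028,.073,85.1)"
```

```text
t 2.10 p [ 0.5455 -0.0051  0.2311] jaw 84.64 tilt [ 0.    -0.003] w 0.0600 F [-0.1 -0.4  0.6] q7 1.45
dp now [-0.0677 -0.084   0.6326] turn -0.0051
dp after turn [-0.0674 -0.0863  0.6323]
```

```bash

python3 -m handwheel '[{"dp":[-0.0675,-0.086,0],"turn":-0.005,"hand":60},{"dp":[0,0,0.1],"turn":0,"hand":60},{"dp":[0,0,0.12],"turn":0,"hand":60},{"dp":[0,0,0.12],"turn":0,"hand":60},{"dp":[0,0,0.12],"turn":0,"hand":60},{"dp":[0,0,0.12],"turn":0,"hand":60},{"dp":[0,0,0.052],"turn":0,"hand":60},{"dp":[0,0,0],"turn":0,"hand":60}]' >/dev/null
python3 -c "
from h import *
go(.5605,-.028,.073,85.1)
p,d=snap('scene','s1'); crop('s1','s1c',200,180,400,330,4)"
```

```text
t 2.77 p [ 0.5566 -0.0207  0.0696] jaw 85.55 tilt [-0.006 -0.001] w 0.0600 F [-0.7  0.6  0. ] q7 1.57
dp now [-0.0177 -0.0278 -0.0135] turn 0.005
dp after turn [-0.018  -0.0276 -0.0134]
```

View pics/s1c.png

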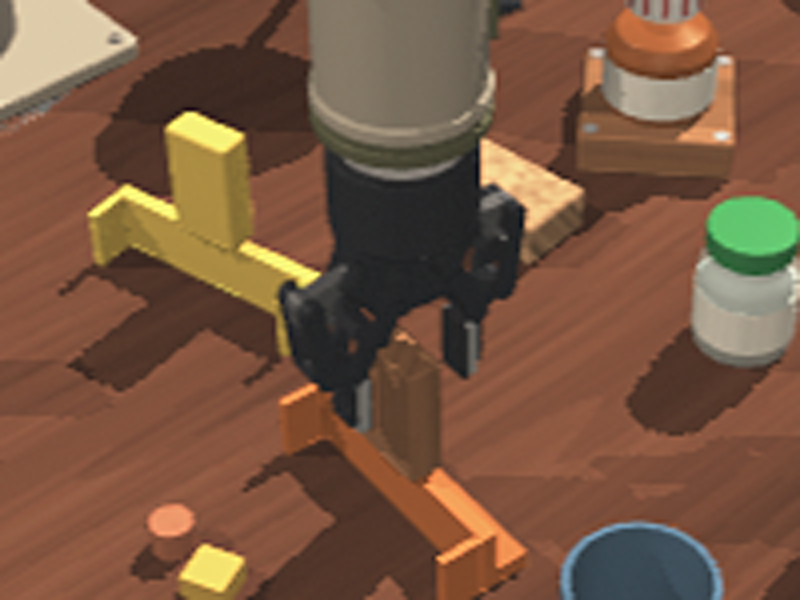

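The jaws straddle the orange sweep's wooden handle, which is at (410,410) in the crop. I'll centre on it and close.

```bash

python3 -m handwheel '[{"dp":[-0.018,-0.0278,-0.0135],"turn":0.005,"hand":60},{"dp":[0,0,0],"turn":0,"hand":60},{"dp":[0,0,0],"turn":0,"hand":60}]' >/dev/null
python3 -c "
from h import *
go(.5605,-.028,.073,85.1)"
python3 -m handwheel '[{"dp":[0,0,0],"turn":0,"hand":10},{"dp":[0,0,0],"turn":0,"hand":10},{"dp":[0,0,0],"turn":0,"hand":10},{"dp":[0,0,0],"turn":0,"hand":10},{"dp":[0,0,0],"turn":0,"hand":10},{"dp":[0,0,0],"turn":0,"hand":10}]' 50
python3 -c "
from h import *
go(.5605-.016*.9967,-.028+.016*.081,.073,85.3)"

```

```text
t 3.07 p [ 0.5645 -0.0289  0.0784] jaw 85.02 tilt [0.003 0.   ] w 0.0600 F [-0.8  0.1 -0.1] q7 1.57
dp now [0.0163 0.002  0.0217] turn -0.0009
dp after turn [0.0162 0.002  0.0218]
t: 3.57
tool_pos: [0.5633, -0.0281, 0.077]
tcp_rot: [0.043, 0.999, 0.0, 0.0]
force: [-1.2, -0.2, 3.9]
width: 0.0215
t 3.57 p [ 0.5633 -0.0281  0.077 ] jaw 85.09 tilt [0. 0.] w 0.0215 F [-1.2 -0.2  3.9] q7 1.57
dp now [ 0.075  -0.0008  0.0158] turn -0.0023
dp after turn [ 0.075  -0.0005  0.0158]
```

```bash

python3 -m handwheel '[{"dp":[0.016,0,0],"turn":0,"hand":10},{"dp":[0.016,0,0],"turn":0,"hand":10},{"dp":[0.016,0,0],"turn":0,"hand":10},{"dp":[0.016,0,0],"turn":0,"hand":10},{"dp":[0,-0.04,0],"turn":0,"hand":10},{"dp":[0,-0.04,0],"turn":0,"hand":10},{"dp":[0,-0.04,0],"turn":0,"hand":10},{"dp":[0,-0.04,0],"turn":0,"hand":10},{"dp":[0,-0.04,0],"turn":0,"hand":10},{"dp":[0,0,0],"turn":0,"hand":10}]'
python3 - <<'E'
from h import *
b=np.array([.5204,-.3169]);q=b+.015*np.array([.081,.9967])
go(q[0],q[1],.073,85.3)
snap('top','t1');crop('t1','t1c',310,180,490,290,4.4)
E
```

```text
t: 4.4
tool_pos: [0.5423, -0.0791, 0.0767]
tcp_rot: [0.044, 0.999, -0.0, -0.0]
force: [-0.1, -2.2, 3.9]
width: 0.0214
t 4.40 p [ 0.5423 -0.0791  0.0767] jaw 84.95 tilt [-0.    -0.001] w 0.0214 F [-0.1 -2.2  3.9] q7 1.66
dp now [ 0.0038 -0.8951  0.0156] turn -0.0039
dp after turn [ 0.0092 -0.8951  0.0149]
```

View pics/t1c.png

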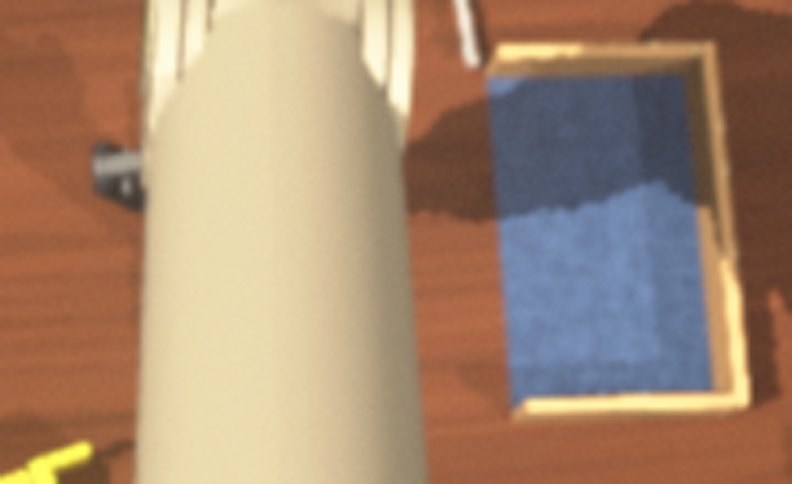

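The arm hides the sweep in the top view, but the readings say it has moved as commanded. I'll carry on pushing.

```bash

python3 -m handwheel '[{"dp":[0,-0.04,0],"turn":0,"hand":10},{"dp":[0,-0.04,0],"turn":0,"hand":10},{"dp":[0,-0.04,0],"turn":0,"hand":10},{"dp":[0,-0.04,0],"turn":0,"hand":10},{"dp":[0,-0.04,0],"turn":0,"hand":10},{"dp":[0,-0.04,0],"turn":0,"hand":10},{"dp":[0,-0.04,0],"turn":0,"hand":10},{"dp":[0,-0.04,0],"turn":0,"hand":10},{"dp":[0,-0.04,0],"turn":0,"hand":10},{"dp":[0,-0.04,0],"turn":0,"hand":10}]'
python3 - <<'E'
from h import *
b=np.array([.5204,-.3169]);q=b+.015*np.array([.081,.9967])
go(q[0],q[1],.073,85.3)
snap('scene','s2');crop('s2','s2c',100,200,350,390,3)
E
```

```text
t: 5.28
tool_pos: [0.5344, -0.1761, 0.0767]
tcp_rot: [0.043, 0.999, 0.001, -0.0]
force: [1.5, 14.8, 33.9]
width: 0.0212
t 5.28 p [ 0.5344 -0.1761  0.0767] jaw 85.12 tilt [-0.     0.001] w 0.0212 F [ 1.5 14.8 33.9] q7 1.87
dp now [ 0.0079 -0.5058  0.0143] turn -0.0021
dp after turn [ 0.0096 -0.5058  0.0149]
```

View pics/s2c.png

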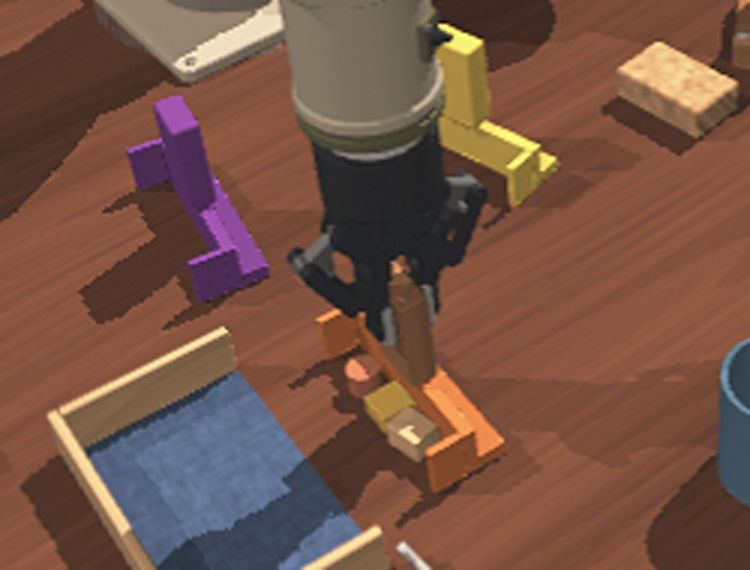

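All three offcuts lie inside the sweep's cheeks, at crop (360,375), (390,400) and (410,430). The downward force is rising, so I'll ease up by about 1 mm and carry on.

```bash

python3 -m handwheel '[{"dp":[0,-0.03,-0.004],"turn":0,"hand":10},{"dp":[0,-0.04,0],"turn":0,"hand":10},{"dp":[0,-0.04,0],"turn":0,"hand":10}]'
python3 -m handwheel '[{"dp":[0,-0.04,-0.002],"turn":0,"hand":10},{"dp":[0,-0.04,0],"turn":0,"hand":10},{"dp":[0,-0.04,0],"turn":0,"hand":10},{"dp":[0,-0.04,0],"turn":0,"hand":10}]'
python3 -c "
from h import *
b=np.array([.5204,-.3169]);q=b+.015*np.array([.081,.9967])
go(q[0],q[1],.077,85.3)"
```

```text
t: 5.58
tool_pos: [0.5311, -0.2047, 0.0769]
tcp_rot: [0.043, 0.999, -0.0, -0.001]
force: [-0.2, 0.6, -2.4]
width: 0.0216
t: 5.92
tool_pos: [0.5282, -0.2447, 0.0779]
tcp_rot: [0.043, 0.999, -0.0, -0.0]
force: [-0.1, -0.1, -2.7]
width: 0.0215
t 5.92 p [ 0.5282 -0.2447  0.0779] jaw 85.07 tilt [-0.001 -0.   ] w 0.0215 F [-0.1 -0.1 -2.7] q7 2.00
dp now [ 0.0066 -0.2304  0.0037] turn -0.0025
dp after turn [ 0.0075 -0.2304  0.0037]
```

```bash

python3 -m handwheel '[{"dp":[0.002,-0.04,0],"turn":0,"hand":10},{"dp":[0.002,-0.04,0],"turn":0,"hand":10},{"dp":[0.002,-0.04,0],"turn":0,"hand":10},{"dp":[0,-0.04,0],"turn":0,"hand":10},{"dp":[0,-0.035,0],"turn":0,"hand":10},{"dp":[0,-0.02,0],"turn":0,"hand":10},{"dp":[0,0,0],"turn":0,"hand":10},{"dp":[0,0,0.004],"turn":0,"hand":10},{"dp":[0,0,0],"turn":0,"hand":10}]'
python3 - <<'E'
from h import *
b=np.array([.5204,-.3169]);q=b+.015*np.array([.081,.9967])
go(q[0],q[1],.077,85.3)
snap('scene','s3');crop('s3','s3c',80,220,280,400,3.3)
E
```

```text
t: 6.67
tool_pos: [0.5227, -0.2962, 0.0769]
tcp_rot: [0.042, 0.999, 0.0, -0.0]
force: [0.4, -0.1, -3.5]
width: 0.0217
t 6.67 p [ 0.5227 -0.2962  0.0769] jaw 85.13 tilt [-0.     0.001] w 0.0217 F [ 0.4 -0.1 -3.5] q7 2.10
dp now [ 0.0023 -0.0234 -0.0005] turn -0.0019
dp after turn [ 0.0023 -0.0234 -0.0005]
```

View pics/s3c.png

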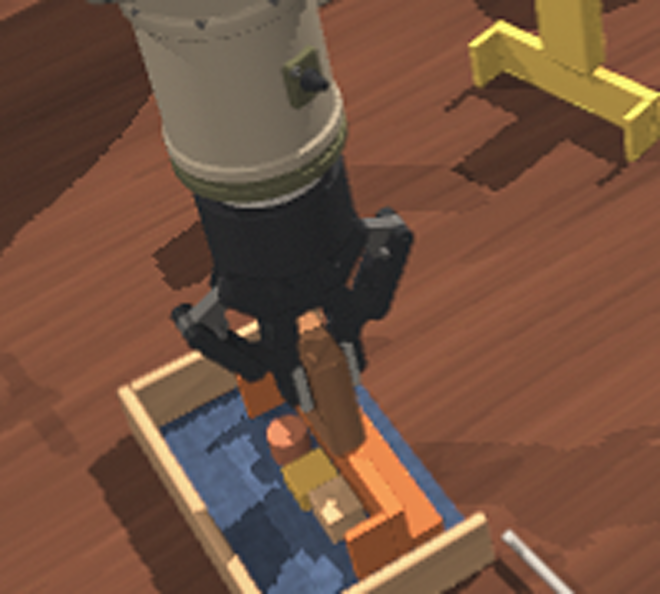

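The offcuts are well inside the bay and against the blade, at (287,435), (310,478) and (335,510). I'll lower the sweep to the bench, open the gripper and go up.

```bash

python3 -m handwheel '[{"dp":[0,0,0.004],"turn":0,"hand":10},{"dp":[0,0,0],"turn":0,"hand":10}]'
python3 -m handwheel '[{"dp":[0,0,0.002],"turn":0,"hand":10},{"dp":[0,0,0],"turn":0,"hand":10}]'
```

```text
t: 6.88
tool_pos: [0.5228, -0.2961, 0.0768]
tcp_rot: [0.042, 0.999, 0.0, 0.0]
force: [-2.7, 2.5, 4.7]
width: 0.0215
t: 7.05
tool_pos: [0.5229, -0.2962, 0.0767]
tcp_rot: [0.042, 0.999, 0.0, 0.0]
force: [-5.2, 4.0, 9.6]
width: 0.0215
```

```bash

python3 -m handwheel '[{"dp":[0,0,0],"turn":0,"hand":60},{"dp":[0,0,0],"turn":0,"hand":60},{"dp":[0,0,0],"turn":0,"hand":60},{"dp":[0,0,0],"turn":0,"hand":60},{"dp":[0,0,-0.04],"turn":0,"hand":60},{"dp":[0,0,-0.1],"turn":0,"hand":60},{"dp":[0,0,-0.15],"turn":0,"hand":60},{"dp":[0,0,-0.15],"turn":0,"hand":60},{"dp":[0,0,-0.1],"turn":0,"hand":60},{"dp":[0,0,0],"turn":0,"hand":60}]'
python3 -c "
from h import *
go(.418,.3155,.22,130)"
```

```text
t: 7.88
tool_pos: [0.5246, -0.2985, 0.2175]
tcp_rot: [0.043, 0.999, -0.001, 0.004]
force: [0.8, 0.1, 0.6]
width: 0.06
t 7.88 p [ 0.5246 -0.2985  0.2175] jaw 85.06 tilt [ 0.009 -0.003] w 0.0600 F [0.8 0.1 0.6] q7 2.05
dp now [ 0.6362  2.4102 -0.0217] turn -0.4993
dp after turn [-1.2521  2.1555 -0.0099]
```

```bash

python3 -m handwheel '[{"dp":[0.032,0.12,0],"turn":0,"hand":75},{"dp":[0.032,0.12,0],"turn":0,"hand":75},{"dp":[0.032,0.12,0],"turn":0,"hand":75},{"dp":[0.032,0.12,0],"turn":0,"hand":75},{"dp":[0.032,0.12,0],"turn":0,"hand":75},{"dp":[0.032,0.12,0],"turn":0,"hand":75},{"dp":[0.032,0.12,0],"turn":0,"hand":75},{"dp":[0.032,0.12,0],"turn":0,"hand":75},{"dp":[0.032,0.12,0],"turn":0,"hand":75},{"dp":[0.032,0.12,0],"turn":0,"hand":75}]' >/dev/null
python3 -m handwheel '[{"dp":[0.032,0.12,0],"turn":0,"hand":75},{"dp":[0.032,0.12,0],"turn":0,"hand":75},{"dp":[0.032,0.12,0],"turn":0,"hand":75},{"dp":[0.032,0.12,0],"turn":0,"hand":75},{"dp":[0.032,0.12,0],"turn":0,"hand":75},{"dp":[0.032,0.12,0],"turn":0,"hand":75},{"dp":[0.032,0.12,0],"turn":0,"hand":75},{"dp":[0.032,0.12,0],"turn":0,"hand":75},{"dp":[0.032,0.12,0],"turn":0,"hand":75},{"dp":[0,0,0],"turn":0,"hand":75}]' >/dev/null
python3 - <<'E'
from h import *
go(.418,.3155,.16,85)
snap('top','t2');crop('t2','t2c',310,180,490,290,4.4)
D=np.load('pics/t2.npy')
P=cv2.imread('pics/t2.png')
import subprocess
E
```

```text
t 9.55 p [0.4173 0.29   0.2107] jaw 85.51 tilt [-0.001  0.002] w 0.0750 F [-0.6 -0.  -0.5] q7 0.80
dp now [0.0052 0.1014 0.2031] turn 0.0057
dp after turn [0.0062 0.1017 0.2029]
```

View pics/t2c.png

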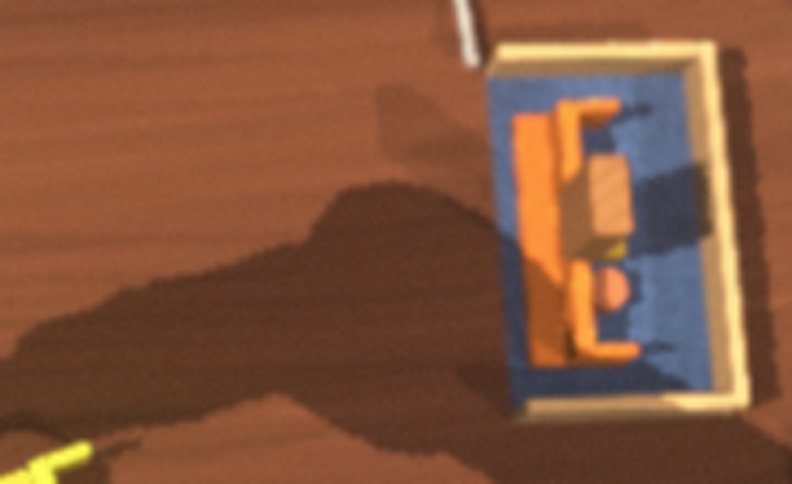

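The sweep stands upright in the bay, with its handle at (610,195). The plug is at (612,288), the slab just shows at (617,250), and the block is hidden under the handle. On to the cap.

```bash

python3 -m handwheel '[{"dp":[0.003,0.05,0],"turn":0.003,"hand":75},{"dp":[0.003,0.05,0],"turn":0.003,"hand":75},{"dp":[0,0,0.05],"turn":0,"hand":75},{"dp":[0,0,0.05],"turn":0,"hand":75},{"dp":[0,0,0],"turn":0,"hand":75},{"dp":[0,0,0],"turn":0,"hand":75}]' >/dev/null
python3 -c "
from h import *
go(.418,.3155,.109,85)"
```

```text
t 10.10 p [0.4206 0.309  0.1855] jaw 84.50 tilt [-0.001 -0.001] w 0.0750 F [-0.1  0.4  0. ] q7 0.75
dp now [0.0125 0.0253 0.3059] turn -0.0055
dp after turn [0.0125 0.0252 0.3059]
```

```bash

python3 -m handwheel '[{"dp":[0.0125,0.0253,0],"turn":-0.005,"hand":75},{"dp":[0,0,0],"turn":0,"hand":75},{"dp":[0,0,0.05],"turn":0,"hand":75},{"dp":[0,0,0],"turn":0,"hand":75},{"dp":[0,0,0],"turn":0,"hand":75}]' >/dev/null
python3 -c "
from h import *
go(.418,.3155,.109,85)"
```

```text
t 10.52 p [0.4179 0.3157 0.1734] jaw 85.01 tilt [-0. -0.] w 0.0747 F [-0.6  0.3  0.6] q7 0.75
dp now [-0.0007 -0.0008  0.2575] turn 0.0001
dp after turn [-0.0006 -0.0009  0.2575]
```

```bash

python3 -m handwheel '[{"dp":[0,0,0.05],"turn":0,"hand":75},{"dp":[0,0,0.05],"turn":0,"hand":75},{"dp":[0,0,0.05],"turn":0,"hand":75},{"dp":[0,0,0.05],"turn":0,"hand":75},{"dp":[0,0,0.05],"turn":0,"hand":75},{"dp":[0,0,0],"turn":0,"hand":75},{"dp":[0,0,0],"turn":0,"hand":75}]' >/dev/null
python3 - <<'E'
from h import *
go(.418,.3155,.109,85)
snap('scene','s4');crop('s4','s4c',310,120,430,220,6)
E
```

```text
t 11.10 p [0.4181 0.3158 0.1111] jaw 85.00 tilt [-0. -0.] w 0.0748 F [-1.   0.7 -0.6] q7 0.74
dp now [ 0.0001 -0.0011  0.0086] turn -0.0
dp after turn [ 0.0002 -0.0011  0.0086]
```

View pics/s4c.png

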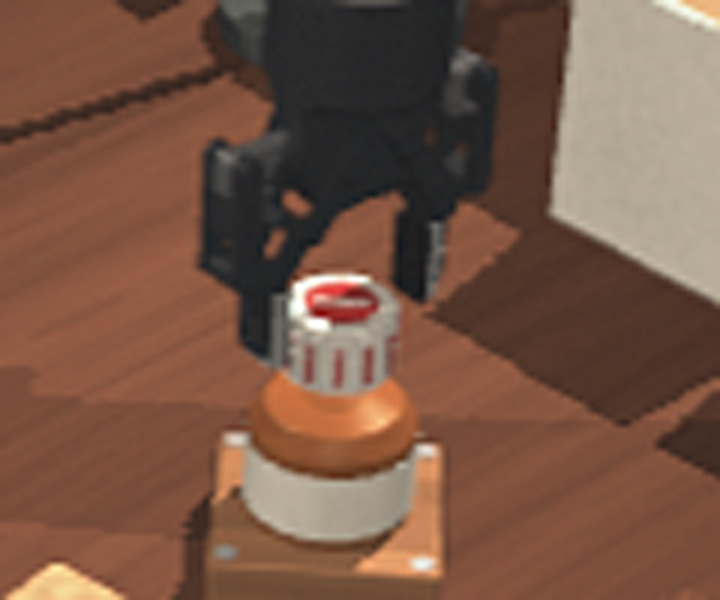

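The fingers straddle the cap, which is at (340,330) in the crop. I'll go 2 mm lower and close.

```bash

python3 -m handwheel '[{"dp":[0,0,0.009],"turn":0,"hand":75},{"dp":[0,0,0],"turn":0,"hand":30},{"dp":[0,0,0],"turn":0,"hand":30},{"dp":[0,0,0],"turn":0,"hand":30},{"dp":[0,0,0],"turn":0,"hand":30},{"dp":[0,0,0],"turn":0,"hand":30},{"dp":[0,0,0],"turn":0,"hand":30}]' 60
python3 -m handwheel '[{"dp":[0,0,0.006],"turn":0,"hand":30},{"dp":[0,0,0.006],"turn":0,"hand":30},{"dp":[0,0,0.006],"turn":0,"hand":30},{"dp":[0,0,0],"turn":0,"hand":30}]'
```

```text
t: 11.73
tool_pos: [0.4183, 0.3159, 0.1089]
tcp_rot: [0.044, 0.999, 0.0, 0.0]
force: [-1.4, -0.8, 5.4]
width: 0.0467
t: 12.07
tool_pos: [0.4183, 0.3159, 0.1045]
tcp_rot: [0.044, 0.999, 0.0, 0.0]
force: [-1.7, -2.5, 10.1]
width: 0.0469
```

```bash

python3 -m handwheel '[{"dp":[0,0,0.006],"turn":0,"hand":30},{"dp":[0,0,0.002],"turn":0,"hand":30},{"dp":[0,0,0],"turn":0,"hand":30}]'
python3 -m handwheel '[{"dp":[0,0,0.002],"turn":0,"hand":30},{"dp":[0,0,0],"turn":0,"hand":30}]'
```

```text
t: 12.32
tool_pos: [0.4183, 0.3159, 0.1027]
tcp_rot: [0.044, 0.999, 0.0, 0.0]
force: [-2.4, -2.8, 10.1]
width: 0.0469
t: 12.48
tool_pos: [0.4183, 0.3159, 0.1025]
tcp_rot: [0.044, 0.999, 0.0, 0.0]
force: [-4.4, -2.9, 11.8]
width: 0.0468
```

```bash

python3 -m handwheel '[{"dp":[0,0,0],"turn":-0.049,"hand":30},{"dp":[0,0,0],"turn":-0.049,"hand":30},{"dp":[0,0,0],"turn":-0.049,"hand":30},{"dp":[0,0,0],"turn":-0.049,"hand":30},{"dp":[0,0,0],"turn":-0.049,"hand":30}]'
python3 -m handwheel '[{"dp":[0,0,0],"turn":-0.049,"hand":30},{"dp":[0,0,0],"turn":-0.049,"hand":30},{"dp":[0,0,0],"turn":-0.049,"hand":30},{"dp":[0,0,0],"turn":-0.049,"hand":30},{"dp":[0,0,0],"turn":-0.049,"hand":30},{"dp":[0,0,0],"turn":0,"hand":30},{"dp":[0,0,0],"turn":0,"hand":30}]'
python3 -c "
from h import *
go(.418,.3155,.21,129);print(readout.sense()['moment'])
snap('scene','s5');crop('s5','s5c',310,120,430,220,6)"
```

```text
t: 12.9
tool_pos: [0.4189, 0.3165, 0.1028]
tcp_rot: [-0.15, 0.989, 0.001, 0.001]
force: [-1.7, -0.7, 10.0]
width: 0.0472
t: 13.48
tool_pos: [0.4189, 0.3166, 0.1028]
tcp_rot: [-0.335, 0.942, 0.001, 0.001]
force: [-0.9, 0.4, 9.8]
width: 0.0466
t 13.48 p [0.4189 0.3166 0.1028] jaw 129.14 tilt [0.002 0.002] w 0.0466 F [-0.9  0.4  9.8] q7 1.49
dp now [ 0.0042 -0.001  -0.4289] turn 0.0015
dp after turn [ 0.0055 -0.0011 -0.4289]
[-0.09633646  0.14373881  0.03481435]
```

```bash

python3 -m handwheel '[{"dp":[0,0,-0.01],"turn":0,"hand":30},{"dp":[0,0,-0.01],"turn":0,"hand":30},{"dp":[0,0,-0.01],"turn":0,"hand":30},{"dp":[0,0,-0.01],"turn":0,"hand":30},{"dp":[0,0,0],"turn":0,"hand":30}]'
python3 -m handwheel '[{"dp":[0,0,-0.01],"turn":0,"hand":30},{"dp":[0,0,-0.01],"turn":0,"hand":30},{"dp":[0,0,-0.01],"turn":0,"hand":30},{"dp":[0,0,0],"turn":0,"hand":30}]'
```

```text
t: 13.95
tool_pos: [0.4181, 0.3157, 0.1117]
tcp_rot: [-0.335, 0.942, 0.0, 0.0]
force: [0.4, 0.5, -1.0]
width: 0.0468
t: 14.28
tool_pos: [0.4182, 0.3159, 0.1194]
tcp_rot: [-0.335, 0.942, 0.0, 0.0]
force: [-0.1, 0.2, -0.7]
width: 0.0468
```

No resistance, so I'll lift on to about 8 cm.

```bash

python3 -m handwheel '[{"dp":[0,0,-0.02],"turn":0,"hand":30},{"dp":[0,0,-0.035],"turn":0,"hand":30},{"dp":[0,0,-0.04],"turn":0,"hand":30},{"dp":[0,0,-0.05],"turn":0,"hand":30},{"dp":[0,0,-0.05],"turn":0,"hand":30},{"dp":[0,0,-0.05],"turn":0,"hand":30},{"dp":[0,0,-0.05],"turn":0,"hand":30},{"dp":[0,0,-0.03],"turn":0,"hand":30},{"dp":[0,0,-0.01],"turn":0,"hand":30},{"dp":[0,0,0],"turn":0,"hand":30}]'
python3 -m handwheel '[{"dp":[0,0,0],"turn":0,"hand":30},{"dp":[0,0,0],"turn":0,"hand":30},{"dp":[0,0,0],"turn":0,"hand":30},{"dp":[0,0,0],"turn":0,"hand":30},{"dp":[0,0,0],"turn":0,"hand":30},{"dp":[0,0,0],"turn":0,"hand":30}]' >/dev/null
python3 - <<'E'
from h import *
go(.418,.3155,.206,129); print(abs(readout.sense()['dq']).max())
snap('scene','s6');snap('top','t3')
a=cv2.resize(cv2.imread('pics/s6.png')[60:220,290:450],None,fx=3,fy=3)
b=cv2.resize(cv2.imread('pics/t3.png')[190:280,410:490],(427,480))
cv2.imwrite('pics/fin.png',cv2.resize(np.hstack([a,b]),None,fx=.85,fy=.85))
E
```

```text
t: 15.12
tool_pos: [0.4183, 0.3159, 0.2036]
tcp_rot: [-0.335, 0.942, 0.0, 0.001]
force: [0.4, 0.4, 0.5]
width: 0.047
t 15.62 p [0.418  0.3157 0.2025] jaw 129.10 tilt [-0. -0.] w 0.0471 F [-0.6 -0.2  0.1] q7 1.51
dp now [ 0.0003 -0.0005 -0.014 ] turn 0.0011
dp after turn [ 0.0003 -0.0005 -0.014 ]
0.00216727607487152
```

View pics/fin.png

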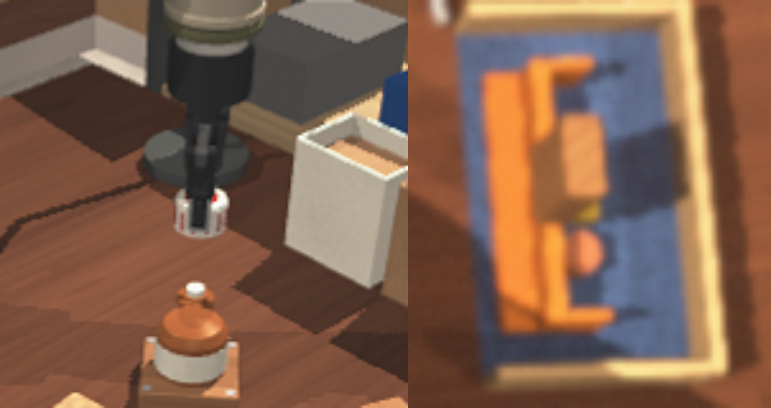

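The left half shows the cap level in the gripper at (200,212), clear of the open mouth at (195,290). In the right half the sweep stands in the bay with the offcuts, the block hidden behind the handle. Handing in.

```bash
python3 -c "
from rig import finish_job; print(finish_job())"
```

```text
the job is handed in; nothing more can be done
None
```

I swept all three offcuts into the bay and left the sweep standing upright inside it. I then pressed the cap about 6.4 mm (roughly 12 N), turned it 44° anticlockwise and lifted it straight off with no resistance. I handed the job in at about 16 s of the 58 s allowed; `finish_job` gave no verdict.

**Last checks:**
- **Cap:** it was level and still in the gripper, 47 mm jaw opening, on the bottle's axis to within about 1 mm. Its rim was about 77 mm above the mouth, worked out from the tool height.
- **Offcuts:** the plug and part of the slab were visible in the bay from above. The block was hidden behind the sweep's handle; I last saw it in the bay, against the blade, just before letting go.
- **Bystanders:** I saw nothing disturbed, but I did not measure them again.

**Not as smooth as planned:** partway through the push the sweep pressed on the bench with about 34 N, so I raised it about 1 mm. No other check failed or disagreed.

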